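# Close the specimen clamp with the T-key

## Task

Take the square T-key from its stand, hold it upright and feel its square tang gently down into the recess of the clamp screw until it is fully home before the first turn, since the screw may stand a little off the middle of its slot. Then, keeping the key square to the screw, turn it clockwise (seen from above) until it meets its stop, without forcing it, and put the key back upright in its own stand. Press lightly throughout, touch the clamp with nothing but the key, and leave everything else on the bench where it is.

Things in the scene. Friction and masses are not known exactly. Their poses are not given: they have to be found in the camera images.
- key: Loose steel T-key, 0.3 kg, 113 mm tall, upright in its stand. Origin: centre of its tang's flat end (lowest point), z up along the key. Upwards: square tang 12 x 12 mm (sides along x and y), 14 mm long, its lowest 5 mm stepped in to a nose 9.6 mm square; shank 16 mm in diameter to 55 mm; square grip block 24 x 24 mm (sides along x and y) from 55 to 100 mm; then a crossbar along x.
- key_grip (a point): Middle of the key's grip block, 80 mm above the key's origin; axes as the key's. Grip here from above with the fingers closing along the key's y, one on each side of the crossbar. The bar is round, 10 mm thick, 90 mm long, centred 28 mm above this point.
- key_stand: Fixed grey stand of the T-key: block 60 x 60 x 45 mm with a round hole, 20 mm in diameter and 35 mm deep, in the middle of its top, with a 2 mm chamfer. Origin: centre of its underside, on the bench; z up. The hole's floor, on which the key stands, is 10 mm above the origin. A like stand carries the nut driver; the two may be either way round.
- clamp: Fixed specimen clamp. Origin: centre of the base's underside, z up. White base 120 x 190 x 20 mm (x, y, z), posts at y = +75 and -75 mm, and along y a bridge of two bars, 50 mm wide, top at 62 mm, with a lengthwise slot. A screw stands upright through the slot; its dark round head, 42 mm across, stands above the bridge, top 82 mm above the origin before it is turned.
- slot_mid (a point): Point of the clamp mid-slot at the height of the unturned head's top. The screw's axis is on the slot's centre line (clamp x = 0) but anywhere up to 10 mm either way along the clamp's y, held stiffly; where is not reported. In the head's middle is a square recess 13.6 mm wide, 11 mm deep, with a 1 mm chamfer; its sides lie along the clamp's x and y before the first turn.
- screw (a joint): Turn of the clamp screw in rad, 0 at the start, growing clockwise seen from above, with a hard stop at 1.30. Friction about 0.12 N m holds it. As it turns it sinks 12 mm per full turn (2.5 mm up to the stop), carrying the recess down. The tang has about 0.13 rad of play in the recess.
- nut_driver: Bystander: loose round black nut driver, 140 mm tall, grip 28 mm across, standing in the other stand. Origin: centre of its foot.
- weight: Bystander: loose steel knobbed weight, 44 mm across, 62 mm tall. Origin: centre of its underside.
- ring: Bystander: loose steel ring, 64 mm across, 14 mm tall. Origin: centre of its underside.
- wrench: Bystander: loose open wrench lying flat, 150 mm long along its x.
- jar: Bystander: loose jar with a lid, 52 mm across, 70 mm tall. Origin: centre of its underside.
- bowl: Bystander: loose white bowl, 120 mm across, 40 mm tall. Origin: centre of its underside.
Things that resemble listed ones, but are neither listed nor needed, are in the scene too. Leave any brown or yellow look-alike of the key alone.

How it is judged:
By the outcome, as a careful person would: the job done as asked, in the order asked, and still so for the second after the job is handed in, with the robot touching nothing.
It also fails if it takes over 72 s, if anything falls off the work surface, if the arm or the gripper's body presses on something with over 40 N, if the wrist force passes 120 N, or if a joint passes its speed limit or range.

## Robot

A 7-joint arm with a two-finger parallel gripper is mounted at the origin on the work surface. World frame = base frame: x ahead of the robot, y to its left, z up, the work surface at z = 0. Lengths are in m, angles in rad, forces in N, time in s.
With the tool pointing down it reaches from about 0.4 to 0.9 m from the base axis. Payload 5.6 kg.
Tool frame: the origin (TCP) lies midway between the tips of the shut fingers; the grasp point (between the pads) lies 19 mm behind it; z points along the fingers, y is the line along which they close (so a half turn about z gives the same grasp; the last joint's range is limited). The gripper opens to 92 mm and grips with 3 to 60 N. Pads are 20 mm wide; open, the fingers measure 128 mm over their backs; the gripper's body (75 mm by 189 mm) begins 69 mm behind the grasp point.
Start: joints at [1.224, 0.468, -0.012, 1.603, 0.006, 1.071, -0.056], TCP at [0.194, -0.62, 0.215] pointing down, gripper open.
Joint ranges: [-2.53, 2.53], [-0.31, 2.02], [-1.57, 1.55], [0.28, 2.44], [-1.29, 4.43], [0.15, 1.84], [-2.92, 2.92]. Speed limits (rad/s): [2.57, 2.57, 3.14, 3.14, 3.14, 3.14, 3.14].

## Interface

Orientations are given as a rotation vector (axis times angle).
In Python, from workcell import manip gives the robot as it stands. Calls block until the motion is done:
- manip.reach(position, orientation): joint-space move of the TCP to a pose.
- manip.move_l(position, vel=0.15, frame=None, contact_N=None): straight line of the TCP; frame=None keeps the orientation; vel is the mean speed in m/s. With contact_N (N) it stops when the force on the tool has changed by that much, and returns True; else False.
- manip.move_joints(angles): joint-space move.
- manip.move_gripper(opening, grasp_force=None): finger opening in m; grasp_force is the grip in N (None keeps the last); returns when the fingers have stopped.
- manip.wait(seconds).
- manip.inverse_kinematics(position, orientation): joint angles nearest the present ones, or None.
- manip.get_image(name): name is "side" or "top"; returns a dict with "color" (420x560x3 uint8, red, green, blue), "vertical_fov" (degrees; the focal length in pixels is half the picture's height over the tangent of half this angle, whatever the lens; pixels are square), "cx", "cy" (the principal point, pixels), "pose" (4x4, takes a point from camera to world coordinates). Camera axes: x right, y down, z forward; pixel columns grow to the right and rows downward; lengths in m; the calibration is good to about 2 mm. A picture is of the moment at which its call begins. There is no depth.
A pose or a line that the arm cannot do raises manip.IKError and nothing moves.
- manip.sign_off(): hands the job in; it is judged then, once.
Trained networks look in a picture, given as the dict that the camera call returned (one of the last four; its "shot" number tells which), for a name from the list of things; names that differ only in an ending like _2 or _b are one class to them, and where a whole thing is asked for, a point or a joint stands for the part that bears it (a point fixed in the world has none). Each returns a list of dicts, best first, with "score" (0 to 1); they miss things now and then, are a little off and sometimes report something else, mostly with a low value. They report only what shows in the picture. A call takes as long as a camera call. They do not tell look-alikes from the thing itself.
- manip.recognise(target, picture): "point" ([column, row] in pixels, amid what is visible of it).
- manip.silhouettes(target, picture): "pixels" (420x560 bool, what is visible of it) and "point" ([column, row] in pixels, amid what is visible of it).
- manip.landmark_of(target, picture): "point" ([column, row] in pixels: a listed point, or the origin of a listed thing).
Readings, each from a call of its own:
- manip.read_time(): time.
- manip.read_q(): joint angles.
- manip.read_qd(): joint speeds.
- manip.read_tau(): joint torques, N m.
- manip.read_position(): TCP position.
- manip.read_eef_rot(): TCP orientation.
- manip.read_ft_force(): force on the tool from outside, world axes, zero at the start.
- manip.read_ft_torque(): the same for the moment, N m.
- manip.read_opening(): finger opening in m.
- manip.read_finger_force(): force on a finger pad.
Only numpy, scipy, OpenCV 4.12 (cv2) and the standard library are available. Lean on these libraries where they do the work, as an engineer would, in place of code of your own. Each camera call takes 0.05 s, during which the arm holds its last target. There are 200 camera calls.

## Working session

There is one attempt and no reset: what is moved stays moved. The work goes in short steps, each a Python script; the robot and the scene stay as the last script left them, time stands still between calls to the robot, and variables do not carry over. Pictures are saved under pics/ and viewed, at most 10 in all, crops included, and the job is handed in when it is done.

```bash
mkdir -p pics; ls
cat > h.py <<'E'
import numpy as np, cv2
from workcell import manip as m
def save(p,n): cv2.imwrite('pics/'+n,cv2.cvtColor(p['color'],cv2.COLOR_RGB2BGR))
def ray(p,uv):
    f=p['color'].shape[0]/2/np.tan(np.radians(p['vertical_fov'])/2)
    d=np.array([(uv[0]-p['cx'])/f,(uv[1]-p['cy'])/f,1.]); T=np.array(p['pose'])
    return T[:3,3],T[:3,:3]@d/np.linalg.norm(d)
def tri(rs):
    A=sum(np.eye(3)-np.outer(d,d) for o,d in rs); b=sum((np.eye(3)-np.outer(d,d))@o for o,d in rs)
    x=np.linalg.solve(A,b); return x,[float(np.linalg.norm((np.eye(3)-np.outer(d,d))@(x-o))) for o,d in rs]
def atz(p,uv,z):
    o,d=ray(p,uv); return o+d*(z-o[2])/d[2]
def proj(p,X):
    T=np.array(p['pose']); f=p['color'].shape[0]/2/np.tan(np.radians(p['vertical_fov'])/2)
    c=T[:3,:3].T@(np.array(X)-T[:3,3]); return np.array([p['cx']+f*c[0]/c[2],p['cy']+f*c[1]/c[2]])
E
python3 - <<'E'
from h import *
P={n:m.get_image(n) for n in('side','top')}
for n,p in P.items():
    save(p,n+'0.png'); print(n,p['vertical_fov'],p['cx'],p['cy'],np.round(p['pose'],3).tolist())
    for t in('key','key_grip','key_stand','clamp','slot_mid','nut_driver'):
        print(t,[(np.round(r['point'],1).tolist(),round(r['score'],2)) for r in m.landmark_of(t,p)])
print(m.read_time(),m.read_eef_rot(),m.read_position(),m.read_opening())
E
```

```text
pics
side 57.287760057048594 282.2851505020042 207.15181999830307 [[0.982, -0.115, 0.152, 0.409], [-0.189, -0.501, 0.845, -0.672], [-0.021, -0.858, -0.513, 0.522], [0.0, 0.0, 0.0, 1.0]]
key [([334.1, 286.6], 0.87), ([264.1, 305.3], 0.78), ([207.8, 290.2], 0.58)]
key_grip [([262.1, 270.1], 0.91), ([337.8, 257.4], 0.82), ([198.2, 261.2], 0.75)]
key_stand [([266.1, 305.0], 0.71), ([366.5, 340.8], 0.53), ([183.9, 362.0], 0.53)]
clamp [([303.6, 216.7], 0.85)]
slot_mid [([301.7, 190.0], 0.75)]
nut_driver [([365.4, 341.1], 0.72), ([402.0, 267.8], 0.65)]
top 44.33378122054417 284.3205733853927 211.86319809101516 [[0.008, -0.982, 0.187, 0.309], [-1.0, -0.003, 0.025, 0.029], [-0.024, -0.188, -0.982, 1.222], [0.0, 0.0, 0.0, 1.0]]
key [([365.4, 187.9], 0.79), ([348.3, 290.5], 0.68), ([375.7, 241.8], 0.55)]
key_grip [([383.3, 238.7], 0.84), ([353.7, 287.0], 0.76), ([368.0, 178.9], 0.67)]
key_stand [([375.6, 244.1], 0.72), ([454.1, 249.3], 0.18)]
clamp [([258.6, 182.8], 0.64)]
slot_mid [([254.9, 180.8], 0.82)]
nut_driver [([424.2, 184.0], 0.78)]
0.7 [ 3.10536476e+00  4.75203360e-01 -4.42155379e-05] [ 0.19440771 -0.62025823  0.21462191] 0.09207041744666385
```

View pics/side0.png

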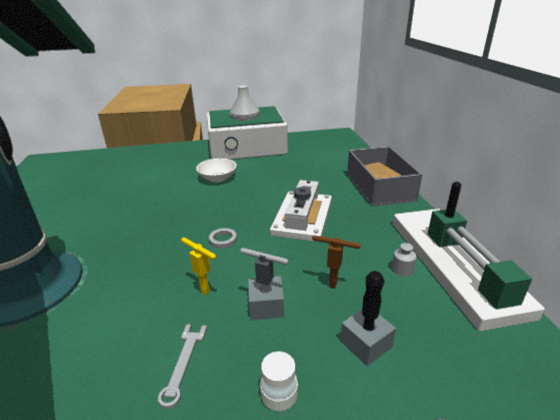

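View pics/top0.png

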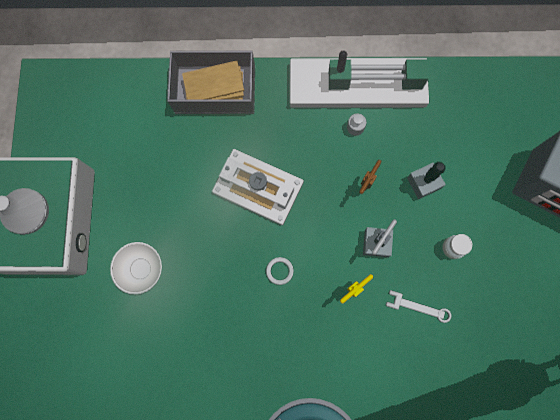

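Run:
```python
from h import *
s=cv2.imread('pics/side0.png');t=cv2.imread('pics/top0.png')
def c(i,x,y,w=80,h=60): return cv2.resize(i[y:y+h,x:x+w],(400,300),interpolation=cv2.INTER_CUBIC)
cv2.imwrite('pics/crops.png',np.vstack([np.hstack([c(s,225,235,100,75),c(s,265,175,80,60)]),np.hstack([c(t,340,210),c(t,210,145,100,75)])]))
P={n:m.get_image(n) for n in('side','top')}
k=tri([ray(P['side'],[262.1,270.1]),ray(P['top'],[383.3,238.7])]);print('grip',k)
k=tri([ray(P['side'],[301.7,190.]),ray(P['top'],[254.9,180.8])]);print('slot',k)
k=tri([ray(P['side'],[265.1,305.]),ray(P['top'],[375.6,243.])]);print('keyorigin',k)
k=tri([ray(P['side'],[303.6,216.7]),ray(P['top'],[258.6,182.8])]);print('clamp',k)
```

```text
grip (array([ 0.46450874, -0.16044211,  0.09025263]), [0.001369752747382349, 0.0013697527473823681])
slot (array([0.600636  , 0.12626754, 0.07872961]), [0.000833192141514047, 0.0008331921415138842])
keyorigin (array([ 0.4663154 , -0.15654011,  0.00335533]), [0.0012308275106186987, 0.0012308275106188015])
clamp (array([0.60990664, 0.123856  , 0.00389449]), [0.0037783074836726374, 0.003778307483672806])
```

View pics/crops.png

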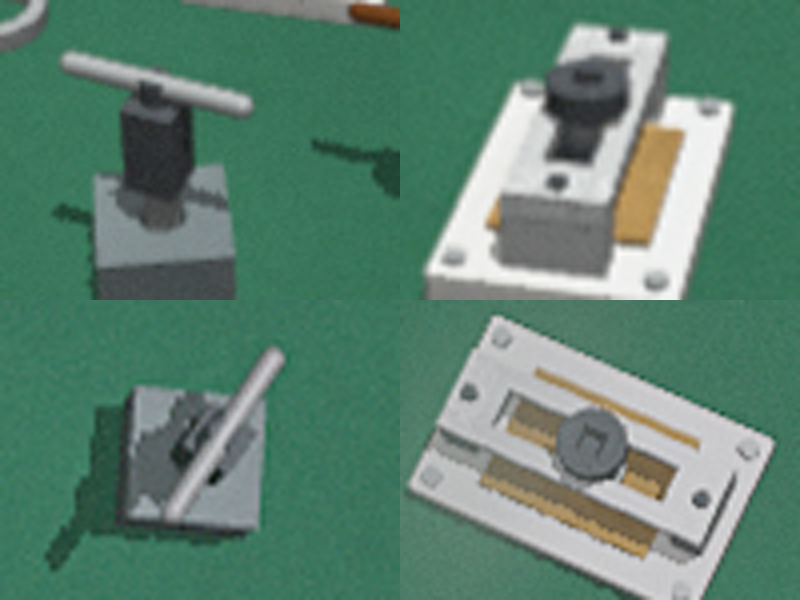

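```bash
cat >> h.py <<'E'
from scipy.spatial.transform import Rotation as R
def down(psi): # tool y points at heading psi+pi/2 after mirrored: tool x heading psi, y heading psi-pi/2
    return (R.from_euler('z',psi)*R.from_euler('x',np.pi)).as_rotvec()
E
python3 - <<'E'
from h import *
P={n:m.get_image(n) for n in('side','top')}; S,T=P['side'],P['top']
# bar ends: pair
for a in([242.5,251],[286.,260.5]):
    for b in([394.5,221.7],[375.5,251.5]):
        x,e=tri([ray(S,a),ray(T,b)]);print('bar',x.round(4),np.round(e,4))
a=atz(T,[394.5,221.7],.118);b=atz(T,[375.5,251.5],.118);d=a-b;print('bar@118',a,b,(a+b)/2,np.linalg.norm(d),np.degrees(np.arctan2(d[1],d[0])))
a=atz(S,[242.5,251],.118);b=atz(S,[286,260.5],.118);d=a-b;print('S bar@118',a,b,(a+b)/2,np.linalg.norm(d),np.degrees(np.arctan2(d[1],d[0])))
c=[atz(T,q,.02) for q in([233.75,149.25],[303.75,180],[211.75,192.5])]
for i,j in((0,1),(0,2)):
    d=c[j]-c[i];print('base',np.linalg.norm(d),np.degrees(np.arctan2(d[1],d[0])))
print('clamp ctr',(c[1]+c[2])/2)
x,e=tri([ray(S,[302.6,191]),ray(T,[258,181])]);print('head',x,e)
print(atz(T,[258,181],.082),atz(S,[302.6,191],.082))
# dark head segmentation in top
im=T['color'].astype(int);g=im.max(2)
roi=np.zeros(g.shape,bool);roi[166:196,243:273]=1
mask=((g<105)&roi&(np.ptp(im,axis=2)<25)).astype(np.uint8)
n,l,st,ce=cv2.connectedComponentsWithStats(mask);i=1+np.argmax(st[1:,4]);print(st[i],ce[i])
pts=cv2.findContours((l==i).astype(np.uint8),0,1)[0][0];print(cv2.minEnclosingCircle(pts),cv2.fitEllipse(pts))
# stand masks
for n,p in P.items():
  for t in('key','key_stand'):
    for r in m.silhouettes(t,p): print(n,t,np.round(r['point'],1),round(r['score'],2),r['pixels'].sum())
q0=m.read_q()
for d in range(-180,180,30):
    for nm,xyz in(('key',[.465,-.16,.071]),('clamp',[.602,.126,.143])):
        q=m.inverse_kinematics(xyz,down(np.radians(d)));print(d,nm,None if q is None else np.round(q,2)[[0,6]],end=' | ')
    print()
E
```

```text
bar [ 0.4621 -0.1754  0.154 ] [0.0306 0.0306]
bar [ 0.434  -0.1382  0.1195] [0.0002 0.0002]
bar [ 0.5002 -0.1807  0.1201] [0.0014 0.0014]
bar [ 0.4727 -0.1462  0.0902] [0.0351 0.0351]
bar@118 [ 0.49920451 -0.18096362  0.118     ] [ 0.43436671 -0.13842177  0.118     ] [ 0.46678561 -0.15969269  0.118     ] 0.07754836145363093 -33.269971522807715
S bar@118 [ 0.43386751 -0.13628525  0.118     ] [ 0.50209114 -0.17784226  0.118     ] [ 0.46797933 -0.15706376  0.118     ] 0.07988397110557728 148.65318167548384
base 0.18708964070227732 -114.2891665168459
base 0.11922999816023731 155.1408499922038
clamp ctr [0.60123765 0.12423386 0.02      ]
head [0.60054694 0.11903097 0.07964016] [0.0014206338371515182, 0.0014206338371513575]
[0.59849067 0.11896386 0.082     ] [0.60103798 0.11526651 0.082     ]
[250 182  19   9  41] [259.24390244 186.97560976]
((259.0, 183.5), 9.12424373626709) ((257.47509765625, 174.57164001464844), (21.690492630004883, 29.34556770324707), 178.3573455810547)
side key [202.7 257.8] 0.78 829
side key [336.7 249.4] 0.7 789
side key [262.4 270. ] 0.64 796
side key_stand [265.  300.3] 0.82 1178
top key [366.  180.7] 0.8 212
top key [383.6 233.5] 0.73 311
top key [355.6 289.6] 0.68 266
top key [419.7 306.6] 0.28 575
top key_stand [373.2 244.6] 0.79 494
-180 key [0.8  1.41] | -180 clamp [0.33 0.88] | 
-150 key [1.21 1.47] | -150 clamp [0.48 1.24] | 
-120 key [1.21 1.99] | -120 clamp [0.56 1.63] | 
-90 key [ 0.16 -2.8 ] | -90 clamp [0.56 2.16] | 
-60 key [ 0.26 -2.35] | -60 clamp [-1.01 -2.24] | 
-30 key [ 0.34 -1.89] | -30 clamp [ 0.06 -2.57] | 
0 key [ 0.45 -1.45] | 0 clamp [ 0.18 -2.14] | 
30 key [ 0.53 -0.99] | 30 clamp [ 0.26 -1.68] | 
60 key [ 0.6  -0.52] | 60 clamp [ 0.29 -1.19] | 
90 key [ 0.67 -0.05] | 90 clamp [ 0.3  -0.67] | 
120 key [0.74 0.41] | 120 clamp [ 0.28 -0.12] | 
150 key [0.75 0.93] | 150 clamp [0.3  0.37] |
```

Run:
```python
from h import *
y=np.radians(148.2); o=down(y)
m.move_gripper(.06,40)
m.reach([.466,-.1595,.24],o); print(m.read_time(),m.read_position(),np.round(m.read_q(),2),m.read_ft_force().round(2))
hit=m.move_l([.466,-.1595,.073],vel=.12,contact_N=6); print(hit,m.read_position(),m.read_time())
if not hit:
    m.move_gripper(0.0,12); print(m.read_opening(),m.read_ft_force().round(2),m.read_ft_torque().round(3))
    m.move_gripper(0.0,40); print(m.read_opening(),m.read_ft_force().round(2),m.read_ft_torque().round(3),m.read_position())
for n in('side','top'): save(m.get_image(n),n+'1.png')
a=cv2.imread('pics/side1.png');b=cv2.imread('pics/top1.png')
cv2.imwrite('pics/g1.png',np.hstack([cv2.resize(a[180:330,190:340],(400,400)),cv2.resize(b[180:300,320:440],(400,400))]))
print(m.read_time())
```

```text
3.6667 [ 0.46586491 -0.16059071  0.23991346] [ 0.85  0.25 -0.67  1.92  0.18  1.04  1.12] [ 0.33 -0.03 -0.28]
False [ 0.46652584 -0.15967208  0.07362184] 5.2083
0.02408282944307322 [ 0.47  1.95 -1.96] [ 0.661 -0.48   0.043]
0.02384296187335566 [ 2.06  3.66 -2.19] [ 1.01  -0.775  0.014] [ 0.46641449 -0.15882     0.07296278]
6.1917
```

View pics/g1.png

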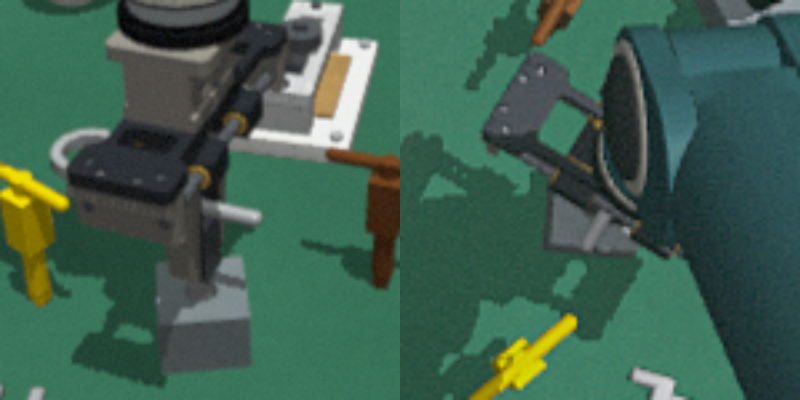

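Run:
```python
from h import *
p=m.read_position(); m.move_l([p[0],p[1],.2],vel=.15); print(m.read_position(),m.read_ft_force().round(2),m.read_ft_torque().round(3),m.read_opening())
m.reach([.5985,.1195,.2],down(np.radians(155.4))); m.move_l([.5985,.1195,.165],vel=.1)
m.wait(.3);print(m.read_position(),m.read_ft_force().round(2),m.read_ft_torque().round(3),np.round(m.read_q(),2),m.read_time())
pp=m.read_position()
for n in('side','top'):
    P=m.get_image(n); save(P,n+'2.png')
    print(n,'tip pred',proj(P,[pp[0],pp[1],pp[2]-.063]),'head pred',proj(P,[.5985,.1195,.082]))
    for t in('key','key_grip','slot_mid'): print(t,[(np.round(r['point'],1).tolist(),round(r['score'],2)) for r in m.landmark_of(t,P)])
a=cv2.imread('pics/side2.png');b=cv2.imread('pics/top2.png')
cv2.imwrite('pics/g2.png',np.hstack([cv2.resize(a[120:240,240:360],(400,400),interpolation=2),cv2.resize(b[120:240,200:320],(400,400),interpolation=2)]))
```

```text
[ 0.46534984 -0.15896878  0.19889481] [ 0.33  0.28 -2.47] [ 0.033 -0.071 -0.063] 0.023678785971407327
[0.59878129 0.11960611 0.16553013] [ 0.01  0.74 -2.88] [ 0.019 -0.145  0.057] [ 0.27  0.57 -0.71  1.71  0.43  1.02  0.55] 9.1667
side tip pred [301.29820007 182.64674804] head pred [301.15836061 190.2944078 ]
key [([203.8, 291.4], 0.89), ([301.0, 184.5], 0.77), ([333.5, 283.5], 0.66)]
key_grip [([199.9, 262.0], 0.9), ([298.9, 151.3], 0.84), ([336.6, 254.6], 0.59)]
slot_mid [([299.3, 187.3], 0.93), ([277.7, 396.0], 0.54)]
top tip pred [257.03322379 178.61763106] head pred [257.76540523 180.99568955]
key [([363.7, 190.2], 0.8), ([259.3, 175.6], 0.61)]
key_grip [([368.4, 178.4], 0.73)]
slot_mid [([252.9, 179.2], 0.83)]
```

View pics/g2.png

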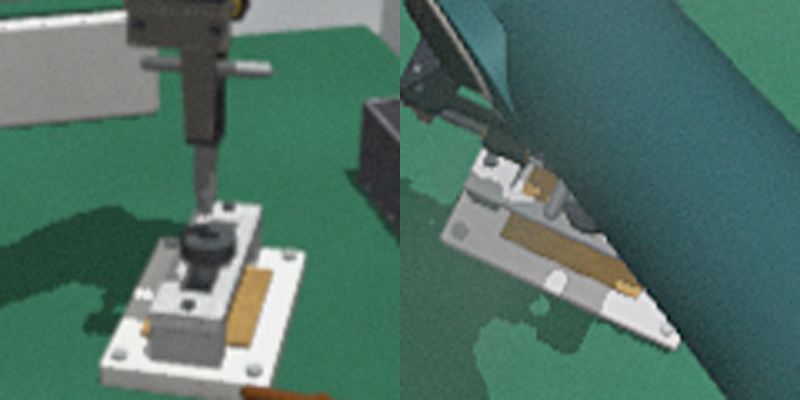

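```bash
cat >> h.py <<'E'
YC=np.radians(155.4); cx=np.array([np.cos(YC),np.sin(YC)]); cy=np.array([-np.sin(YC),np.cos(YC)])
def probe(c,zt=.130,N=4,v=.02):
    h=m.move_l([c[0],c[1],zt],vel=v,contact_N=N); p=m.read_position(); f=m.read_ft_force()
    print(np.round(c,4),h,p.round(4),f.round(1),m.read_ft_torque().round(2),round(m.read_time(),1)); return h,p,f
E
python3 - <<'E'
from h import *
c0=np.array([.6008,.1192])
m.move_l([*c0,.150],vel=.06)
for a,b in((0,0),(0,2.5),(0,-2.5),(-2,0),(2,0)):
    c=c0+(a*cx+b*cy)/1000
    m.move_l([*c,.150],vel=.04)
    h,p,f=probe(c)
    if p[2]<.1385: break
E
```

```text
[0.6008 0.1192] True [0.601  0.1195 0.1395] [-0.6 -0.3  4.3] [-0.11 -0.02  0.01] 10.8
[0.5998 0.1169] True [0.5998 0.1169 0.1446] [-0.8  0.4  4.5] [-0.13  0.04  0.  ] 11.8
[0.6018 0.1215] True [0.6017 0.1214 0.1337] [-1.4 -1.2  5.7] [-0.11 -0.02  0.01] 12.9
```

Run:
```python
from h import *
z=.1342; c=m.read_position()[:2]; m.move_l([*c,z],vel=.02)
print(m.read_ft_force().round(1))
for ax in(cx,cy):
    s=[]
    for sg in(1,-1):
        h=m.move_l([*(c+sg*.0025*ax),z],vel=.006,contact_N=3); p=m.read_position(); s.append((p[:2]-c)@ax)
        print(h,s[-1]*1000,m.read_ft_force().round(1))
        m.move_l([*c,z],vel=.02)
    c=c+ax*np.mean(s); m.move_l([*c,z],vel=.02)
m.wait(.2)
print('centre',c,m.read_position(),m.read_ft_force().round(1),m.read_ft_torque().round(3),m.read_time(),np.round(m.read_q(),2))
```

```text
[ 0.5 -0.   0.3]
True 0.8803259378868212 [1.1 0.4 3.9]
True -1.1844486764031186 [-0.7  0.2  5. ]
True 0.6147483915106278 [1.1 0.8 3.7]
False -1.6823677817733638 [-2.2 -3.4 -0.7]
centre [0.60210182 0.1218518 ] [0.60212229 0.12193889 0.13419549] [-0.4  0.4 -3.8] [ 0.015 -0.145 -0.029] 16.5833 [ 0.24  0.62 -0.69  1.71  0.45  0.99  0.53]
```

Run:
```python
from h import *
c=np.array([.6021,.1219])
h,p,f=probe(c,zt=.131,N=3,v=.01)
z0=p[2]-.0002; t0=-.03; th=0
while th<1.2:
    th+=.1
    m.reach([*c,z0-.00191*max(0,th-.06)],down(YC-th))
    print(round(th,2),m.read_ft_torque().round(3),m.read_ft_force().round(1),m.read_position().round(4),round(m.read_time(),2))
    if abs(m.read_ft_torque()[2]-t0)>.35 or np.linalg.norm(m.read_ft_force()[:2])>10: break
```

```text
[0.6021 0.1219] True [0.6022 0.1219 0.1337] [ 0.2 -1.1  4.9] [-0.01 -0.09 -0.02] 16.8
0.1 [-0.121  0.214 -0.073] [-1.8 -0.4  3.2] [0.6021 0.1219 0.1338] 17.04
0.2 [-0.229  0.607  0.083] [-2.2 -1.1  6.3] [0.602  0.1219 0.1337] 17.29
0.3 [-0.299  0.523  0.088] [-2.3 -1.4  6. ] [0.602  0.1219 0.1336] 17.54
0.4 [-0.285  0.565  0.066] [-1.6 -0.2  6.4] [0.602  0.1219 0.1334] 17.79
0.5 [-0.29   0.579  0.002] [-2.6 -0.2  6.4] [0.602  0.122  0.1332] 18.04
0.6 [-0.245  0.581  0.066] [-2.2 -0.2  6.6] [0.6021 0.122  0.133 ] 18.29
0.7 [-0.231  0.523  0.078] [-2.2 -0.4  6.3] [0.6021 0.122  0.1328] 18.54
0.8 [-0.199  0.452  0.092] [-2.6 -0.1  5.7] [0.6021 0.1221 0.1326] 18.79
0.9 [-0.202  0.452  0.067] [-2.8 -0.8  5.4] [0.6022 0.1221 0.1325] 19.04
1.0 [-0.235  0.472  0.06 ] [-2.3 -0.7  6.2] [0.6022 0.1221 0.1323] 19.29
1.1 [-0.188  0.373  0.022] [-1.6 -0.4  5.2] [0.6023 0.1221 0.1321] 19.54
1.2 [-0.201  0.425  0.022] [-1.8 -0.4  5. ] [0.6023 0.1222 0.1319] 19.79
```

Run:
```python
from h import *
c=np.array([.6021,.1219]); z0=.1335; th=1.2
while th<1.6:
    th+=.025
    m.reach([*c,z0-.00191*min(1.3,th-.06)],down(YC-th)); m.wait(.1)
    t=np.mean([m.read_ft_torque() for _ in range(3)],0)
    print(round(th,3),t.round(3),m.read_ft_force().round(1),m.read_position().round(4),round(m.read_time(),2))
    if t[2]>.27: break
P=m.get_image('side');save(P,'side3.png');i=cv2.imread('pics/side3.png');cv2.imwrite('pics/g3.png',cv2.resize(i[120:240,240:360],(480,480),interpolation=2))
```

```text
1.225 [-0.185  0.449  0.105] [-1.8 -1.2  6.2] [0.6023 0.1222 0.1319] 20.14
1.25 [-0.216  0.436  0.083] [-2.9 -1.   5.7] [0.6024 0.1221 0.1318] 20.49
1.275 [-0.124  0.453  0.086] [-1.8 -0.3  5.5] [0.6024 0.1221 0.1318] 20.84
1.3 [-0.187  0.453  0.089] [-1.  -0.9  5.5] [0.6024 0.1221 0.1317] 21.19
1.325 [-0.175  0.45   0.074] [-1.5 -0.2  5.3] [0.6024 0.1221 0.1317] 21.54
1.35 [-0.161  0.446  0.084] [-2.1 -0.5  5.8] [0.6024 0.1222 0.1316] 21.89
1.375 [-0.222  0.394  0.108] [-2.  -1.3  5.8] [0.6024 0.1221 0.1316] 22.24
1.4 [-0.2    0.428  0.089] [-0.9 -0.6  5.4] [0.6024 0.1222 0.1315] 22.59
1.425 [-0.155  0.375  0.079] [-2.3 -0.7  5. ] [0.6024 0.1221 0.1315] 22.94
1.45 [-0.193  0.382  0.085] [-0.8 -0.4  4.6] [0.6024 0.1221 0.1314] 23.29
1.475 [-0.166  0.292  0.093] [-1.3 -0.3  5.8] [0.6024 0.1222 0.1314] 23.64
1.5 [-0.123  0.307  0.111] [-0.5  0.   4.9] [0.6024 0.1221 0.1313] 23.99
1.525 [-0.121  0.154  0.171] [-0.7 -0.6  5.7] [0.6024 0.1221 0.1313] 24.34
1.55 [-0.117  0.221  0.094] [-0.8  0.2  5.4] [0.6024 0.1221 0.1313] 24.69
1.575 [-0.044  0.26   0.189] [-0.8 -0.   4.9] [0.6024 0.1221 0.1313] 25.04
1.6 [-0.063  0.248  0.199] [-0.3  0.4  6.2] [0.6024 0.1221 0.1312] 25.39
1.625 [-0.082  0.236  0.185] [-1.1 -0.4  4.7] [0.6024 0.1221 0.1313] 25.74
```

View pics/g3.png

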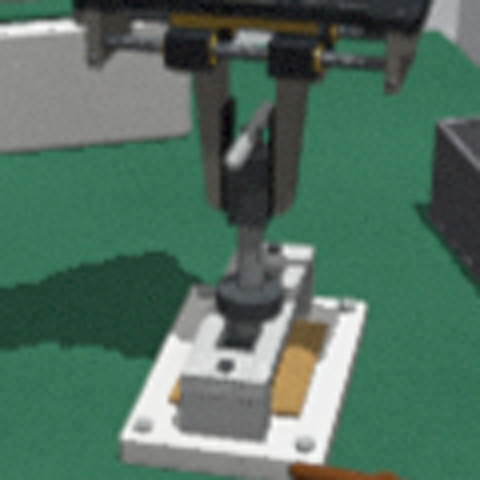

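Run:
```python
from h import *
M=R.from_rotvec(m.read_eef_rot()).as_matrix(); print('tool x heading',np.degrees(np.arctan2(M[1,0],M[0,0])),'z',M[:,2],m.read_opening(),m.read_finger_force(),np.round(m.read_q(),2))
P=m.get_image('side'); a=atz(P,[298.75,160],.176);b=atz(P,[307,146.75],.176);d=b-a
print(a,b,np.linalg.norm(d),np.degrees(np.arctan2(d[1],d[0])))
i=P['color'][135:215,270:340];cv2.imwrite('pics/g4.png',cv2.resize(i[...,::-1],(700,600),interpolation=2))
print(np.mean([m.read_ft_torque() for _ in range(10)],0).round(3),m.read_time())
```

```text
tool x heading 62.51598752979597 z [ 6.51942179e-04  7.89126825e-06 -9.99999787e-01] 0.023591329615554425 39.99312937259674 [-0.02  0.53 -0.32  1.75  0.2   0.9  -0.9 ]
[0.58519534 0.08792321 0.176     ] [0.62147223 0.15815271 0.176     ] 0.07904553718359836 62.68148407550285
[-0.113  0.112  0.247] 25.8417
```

View pics/g4.png

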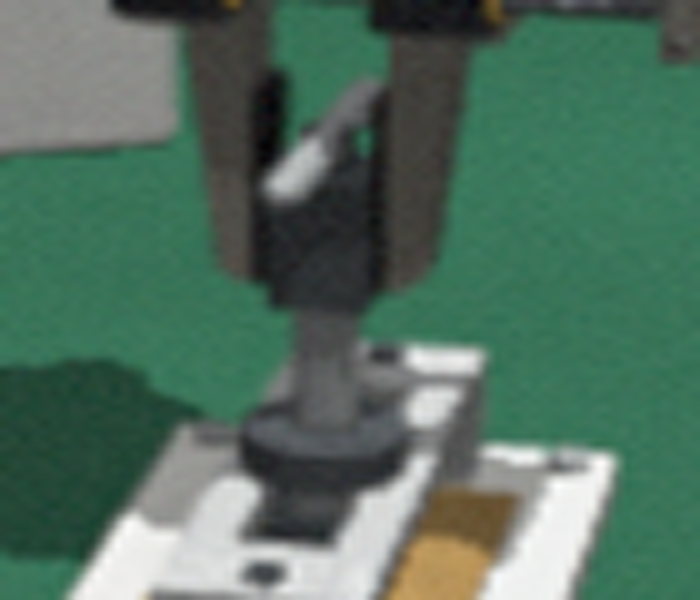

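Run:
```python
from h import *
c=np.array([.6021,.1219]); z=.1335-.00191*1.3
def go(th,z):
    m.reach([*c,z],down(YC-th)); m.wait(.15)
    t=np.mean([m.read_ft_torque() for _ in range(12)],0)
    print(round(th,3),t.round(3),m.read_ft_force().round(1),m.read_position().round(4),round(m.read_time(),2)); return t[2]
for th in(1.65,1.675,1.7):
    if go(th,z)>.27: break
for k in range(12):
    th-=.05
    if go(th,z)<.0: break
```

```text
1.65 [-0.067  0.217  0.251] [-1.1 -0.6  4.7] [0.6024 0.1221 0.1313] 26.24
1.675 [-0.079  0.194  0.302] [-2.   0.1  5.5] [0.6024 0.1221 0.1313] 26.64
1.625 [-0.109  0.234  0.148] [-0.3 -0.4  5.5] [0.6024 0.1221 0.1313] 27.04
1.575 [-0.104  0.216  0.071] [-0.9 -0.3  5.4] [0.6024 0.1221 0.1313] 27.44
1.525 [-0.094  0.252  0.082] [0.2 0.3 4.6] [0.6023 0.1221 0.1312] 27.84
1.475 [-0.014  0.295  0.015] [-1.6 -0.   5.9] [0.6024 0.1221 0.1313] 28.24
1.425 [-0.053  0.195 -0.003] [-0.7  0.4  6.3] [0.6024 0.1221 0.1313] 28.64
```

Run:
```python
from h import *
c=np.array([.6021,.1219]); z=.1335-.00191*1.3
m.reach([*c,z],down(YC-1.36)); m.wait(.1); print(m.read_ft_torque().round(3))
m.move_l([*c,z+.003],vel=.02); print(m.read_ft_force().round(1),m.read_ft_torque().round(2))
m.move_l([*c,.16],vel=.05); m.wait(.15);print(m.read_ft_force().round(1),m.read_ft_torque().round(2),m.read_opening())
m.move_l([*c,.21],vel=.12)
T=m.get_image('top');S=m.get_image('side');save(S,'side5.png')
print('stand top centre',atz(T,[379.7,241.8],.045))
m.reach([.4663,-.159,.21],down(np.radians(148.2)))
m.move_l([.4663,-.159,.128],vel=.12); m.wait(.15)
print(m.read_position(),m.read_ft_force().round(1),m.read_time())
S=m.get_image('side');T=m.get_image('top');save(S,'side6.png')
print([(np.round(r['point'],1).tolist(),round(r['score'],2)) for r in m.landmark_of('key',S)],proj(S,[.4663,-.159,.065]))
a=cv2.imread('pics/side5.png')[150:230,260:340];b=cv2.imread('pics/side6.png')[235:325,215:305];d=cv2.cvtColor(T['color'],cv2.COLOR_RGB2BGR)[210:270,340:420]
cv2.imwrite('pics/g6.png',np.hstack([cv2.resize(k,(390,390),interpolation=2) for k in(a,b)]))
```

```text
[-0.046  0.161  0.024]
[ 1.  -0.  -3.1] [-0.   -0.12  0.05]
[-0.7  0.6 -3.5] [-0.02 -0.09 -0.04] 0.02351618057320695
stand top centre [ 0.464959   -0.15962259  0.045     ]
[ 0.46694942 -0.15918107  0.1288363 ] [ 0.   0.2 -3.3] 33.3
[([202.9, 290.5], 0.89), ([332.1, 286.0], 0.77), ([263.1, 284.9], 0.69)] [264.43671739 280.34482063]
```

View pics/g6.png

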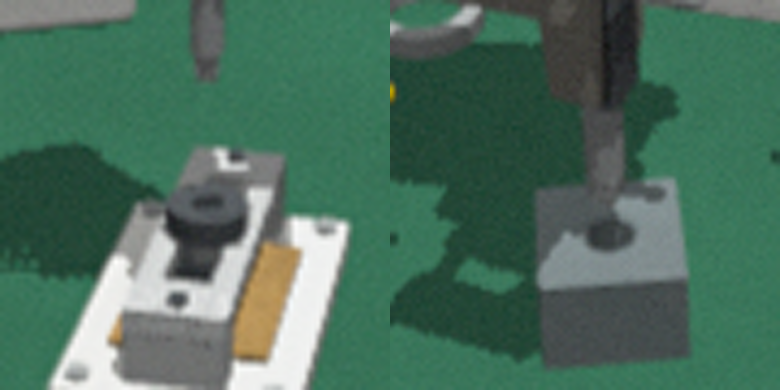

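Run:
```python
from h import *
S=m.get_image('side')
print(atz(S,[265.8,289.5],.045),atz(S,[266.3,287.5],.045),atz(S,[263.9,282.3],.065))
c=np.array([.4667,-.159])
h,p,f=probe(c,zt=.0725,N=4,v=.04)
```

```text
[ 0.46754974 -0.16095913  0.045     ] [ 0.46921651 -0.15605678  0.045     ] [ 0.46462231 -0.16380201  0.065     ]
[ 0.4667 -0.159 ] True [ 0.4667 -0.1587  0.0728] [-0.5  0.2  6.3] [-0.07 -0.01 -0.05] 34.8
```

Run:
```python
from h import *
p=m.read_position()
m.move_gripper(.03); m.move_gripper(.06); m.wait(.2)
m.move_l([p[0],p[1],.25],vel=.1); m.reach([.40,-.35,.3],down(np.radians(148.2))); m.wait(.5)
for n in('side','top'): save(m.get_image(n),n+'7.png')
a=cv2.imread('pics/side7.png');b=cv2.imread('pics/top7.png');print(m.read_time())
cv2.imwrite('pics/g7.png',np.hstack([cv2.resize(k,(400,300)) for k in(a,b)]))
cv2.imwrite('pics/g7.png',np.vstack([cv2.imread('pics/g7.png'),np.hstack([cv2.resize(a[235:310,225:325],(400,300),interpolation=2),cv2.resize(b[145:220,210:310],(400,300),interpolation=2)])]))
```

```text
39.325
```

View pics/g7.png

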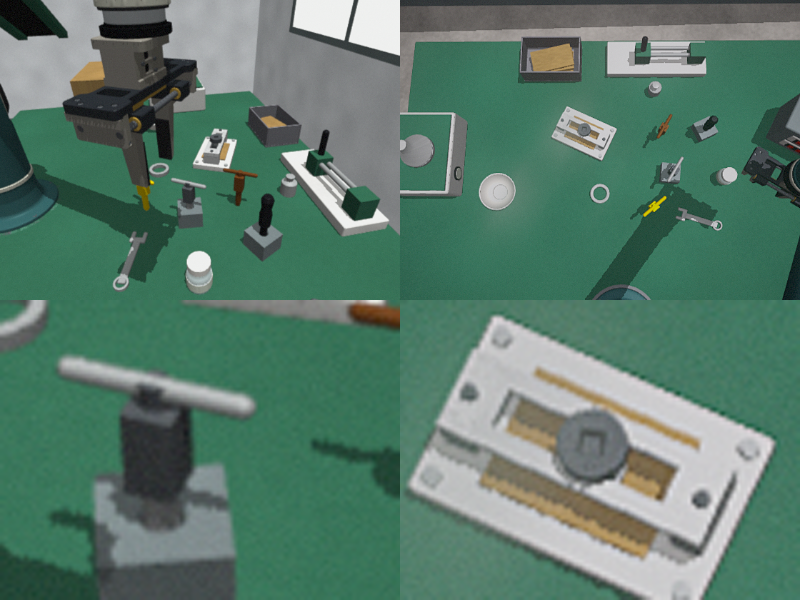

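```bash
python3 -c "
from h import *
print(m.sign_off())"
```

```text
the job is handed in; nothing more can be done
None
```

I seated the T-key fully in the recess, turned the screw clockwise until the torque climbed to about 0.3 N m (which I took as the stop), put the key back upright in its own stand, and handed the job in at about 39 s; I saw nothing else moved in the last pictures.

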